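Draw a reed plate from under the pigeonhole case and load the test fixture

TASK

Draw the widest of the three aluminium reed plates out from under the pigeonhole case, pressing down on its projecting end and dragging it towards the open side, then slide it lengthways into the slot of the low wooden fixture until it is fully home against the stop inside. Leave the two narrower plates, the jar and the small wooden block where they are.

Things in the scene. Friction and masses are not known exactly. Their poses are not given: they have to be found in the camera images.
- plate: wide reed plate: flat aluminium bar with two rows of small dark reeds on top, 120 long (x) x 56 wide (y) x 10 mm thick, 0.12 to 0.24 kg; origin at the centre of its underside. Lies flat on the bench in one of the case's three lanes, 16 to 28 mm of its front end projecting past the case's front edge. Its ends are alike: either may enter the slot first
- narrow_a: a narrower reed plate to be left alone, 120 (x) x 36 (y) x 10 mm, origin at the centre of its underside; lies in another lane, its front end also projecting 16 to 28 mm
- narrow_b: another narrower reed plate to be left alone, the same shape and size as narrow_a, in the remaining lane
- case: plywood pigeonhole case fixed to the bench, 135 deep (x) x 227 wide (y) x 170 mm high. Origin at bench level on its front edge, mid-width; x points into it. Four uprights form three lanes under it: centres at y = -72, 0, 72, each 61 wide, 60 high, 125 mm deep, floor = the bench, closed at the back. Plates come out along -x, onto open bench without side walls
- fixture: low wooden test fixture fixed to the bench, 110 (x) x 91 (y) x 45 mm high, with a small knob on top to 63 mm. A slot 59 wide, 12.5 mm high, floor = the bench, is entered along +x and ends at a stop. Origin at bench level, centre of the stop face. Plate home: its end meets the stop, its centre is at x = -60 mm and 30 mm of it stands out
- jar: amber glass jar with a steel lid, 48 mm diameter, 70 mm high, loose, origin at the centre of its underside; stands on one side in front of the fixture, to be left alone
- reed_block: small light wooden reed block, 60 (x) x 28 (y) x 45 mm high, loose, origin at the centre of its underside; stands on the other side in front of the fixture, to be left alone
- case_front (a point): middle of the lower edge of the case's upright front face, 60 mm above the bench, straight above the case's origin. From here up to 170 mm the case is solid, so the tool must lean (top away from the case) to reach a plate's end. Plate on bench has friction about 0.25 to 0.35; fingertips hold the plate better than that, so pressing with 12 to 25 N drags it along
- fixture_mouth (a point): centre of the slot's mouth at bench level, 90 mm from the stop (x = -90 mm in the fixture's frame; same axes). Two small steel cheeks, 12.5 mm high, flare outwards in front of it, to x = -108 mm
There are look-alikes about, which are no part of the job. What is shaped like the plate but blue, green or yellow is not meant.

How it is judged:
By the outcome, as a careful person would: the job done as asked, in the order asked, and still so for the second after the job is handed in, with the robot touching nothing.
It also fails if it takes over 72 s, if anything falls off the work surface, if the arm or the gripper's body presses on something with over 40 N, if the wrist force passes 120 N, or if a joint passes its speed limit or range.

ROBOT

A 7-joint arm with a two-finger parallel gripper is mounted at the origin on the work surface. World frame = base frame: x ahead of the robot, y to its left, z up, the work surface at z = 0. Lengths are in m, angles in rad, forces in N, time in s.
With the tool pointing down it reaches from about 0.35 to 0.9 m from the base axis. Payload 8.1 kg.
Tool frame: the origin (TCP) lies midway between the tips of the shut fingers; the grasp point (between the pads) lies 19 mm behind it; z points along the fingers, y is the line along which they close (so a half turn about z gives the same grasp; the last joint's range is limited). The gripper opens to 92 mm and grips with 3 to 60 N. Pads are 19 mm wide; open, the fingers measure 130 mm over their backs; the gripper's body (75 mm by 190 mm) begins 47 mm behind the grasp point.
Start: joints at [-1.446, 0.434, 0.025, 1.573, -0.012, 1.134, -0.075], TCP at [0.141, 0.609, 0.227] pointing down, gripper open.
Joint ranges: [-2.62, 2.62], [-0.44, 2.09], [-1.27, 1.32], [0.08, 2.57], [-1.32, 4.46], [0.12, 2], [-2.74, 2.74]. Speed limits (rad/s): [2.22, 2.22, 3.01, 3.01, 3.14, 3.14, 3.14].

INTERFACE

Orientations are given as a rotation vector (axis times angle).
In Python, from cell import arm gives the robot as it stands.
- The arm moves only by the tool carry_out, never from a script. Its arguments are lists of equal length, an entry for each row: "claw": the finger opening in cm, from 0 to 9.18; "delta_pos": the shift along the tool's x, y, z in cm, a list of three; "angular": the turn, a rotation vector about the tool's x, y, z in rad, a list of three. In form: {"claw": [claw, ...], "delta_pos": [[dx, dy, dz], ...], "angular": [[ax, ay, az], ...]}. A call has 1 to 20 rows; each row shifts and turns the commanded pose from where the row before left it, along the tool's axes as they then stand; what a row does not reach is not made up. A row lasts 1/10 s, in which the tool goes at most 50 mm and 8.59 degrees, less where a joint would pass 70% of its speed; a pose out of reach is approached as far as the arm can. A call with a gripper value outside its range is refused whole. The fingers move at their own pace and stop on an object; "force" is the grip in N (left out, the last holds). Time passes only in rows, so rows that do not move let the fingers close. It gives the time, the measured TCP pose, the force, the opening and the grip force at its end, in the units of the state.
- arm.observe(): the state, without advancing time (a new reading comes with each control period).
- arm.get_image(name): name is "side" or "top"; returns a dict with "frame" (420x560x3 uint8, red, green, blue), "mtx" (3x3 intrinsics, pixels), "T" (4x4, takes a point from camera to world coordinates). Camera axes: x right, y down, z forward; pixel columns grow to the right and rows downward; lengths in m; the calibration is good to about 2 mm. A picture is of the moment at which its call begins. There is no depth.
- arm.sign_off(): hands the job in; it is judged then, once.
Trained networks look in a picture, given as the dict that the camera call returned (one of the last four; its "shot" number tells which), for a name from the list of things; names that differ only in an ending like _2 or _b are one class to them, and where a whole thing is asked for, a point or a joint stands for the part that bears it (a point fixed in the world has none). Each returns a list of dicts, best first, with "conf" (0 to 1); they miss things now and then, are a little off and sometimes report something else, mostly with a low value. They report only what shows in the picture. A call takes as long as a camera call. They do not tell look-alikes from the thing itself.
- arm.look_for(label, picture): "centre" ([column, row] as shares, 0 to 1, of the picture: columns of its width, rows of its height, amid what is visible of it).
- arm.trace(label, picture): "region" (420x560 bool, what is visible of it) and "centre" ([column, row] as shares, 0 to 1, of the picture: columns of its width, rows of its height, amid what is visible of it).
- arm.place_of(label, picture): "centre" ([column, row] as shares, 0 to 1, of the picture: columns of its width, rows of its height: a listed point, or the origin of a listed thing).
The state is a dict: "clock": time; "joints": joint angles; "dq": joint speeds; "joint_efforts": joint torques, N m; "position": TCP position; "ee_rot": TCP orientation; "force": force on the tool from outside, world axes, zero at the start; "ft_torque": the same for the moment, N m; "width": opening from 0.0 (shut) to 1.0 (fully open); "gripper_force": force on a finger pad.
Only numpy, scipy, OpenCV 4.12 (cv2) and the standard library are available. Lean on these libraries where they do the work, as an engineer would, in place of code of your own. Each camera call takes 0.05 s, during which the arm holds its last target. There are 200 camera calls.

## Working session

There is one attempt and no reset: what is moved stays moved. The work goes in short steps, Python scripts to look and compute and a tool call to move; the robot and the scene stay as the last step left them, time stands still between calls to the robot, and variables do not carry over. Pictures are saved under pics/ and viewed, at most 13 in all, crops included, and the job is handed in when it is done.

Besides the shell and the picture viewer there is one more tool, called after "Call:" as name(argument=value, ...), one argument or row to a line, values as JSON. carry_out: Moves the arm, as the interface text tells. Its arguments: {"type":"object","properties":{"claw":{"type":"array","items":{"type":"number"}},"delta_pos":{"type":"array","items":{"type":"array","items":{"type":"number"}}},"angular":{"type":"array","items":{"type":"array","items":{"type":"number"}}},"force":{"type":"number"}},"required":["claw","delta_pos","angular"]}

```bash
mkdir -p pics; cat > h.py <<'E'
import numpy as np,cv2
from cell import arm
from scipy.spatial.transform import Rotation as R
def ray(p,uv):
    d=np.linalg.inv(p["mtx"])@np.array([uv[0],uv[1],1.]);T=np.array(p["T"]);return T[:3,3],T[:3,:3]@d
def at(p,uv,z):
    o,d=ray(p,uv);return o+d*(z-o[2])/d[2]
def px(c): return np.array([c[0]*560,c[1]*420])
def proj(p,X):
    T=np.linalg.inv(np.array(p["T"]));c=T[:3,:3]@np.array(X)+T[:3,3];q=p["mtx"]@c;return q[:2]/q[2]
def save(p,n,crop=None,s=1):
    f=p["frame"][:,:,::-1]
    if crop: f=f[crop[1]:crop[3],crop[0]:crop[2]]
    cv2.imwrite("pics/"+n,cv2.resize(f,None,fx=s,fy=s,interpolation=cv2.INTER_CUBIC))
E
python3 - <<'E'
from h import *
np.set_printoptions(precision=4,suppress=True)
for n in("top","side"):
    p=arm.get_image(n);save(p,n+"0.png",s=1.4)
    print(n,np.array(p["T"])[:3].round(3).tolist(),np.array(p["mtx"]).round(1).tolist())
    for l,z in(("plate",0),("narrow_a",0),("case",0),("fixture",0),("jar",0),("reed_block",0),("case_front",.06),("fixture_mouth",0)):
        for d in arm.place_of(l,p): print(l,round(d["conf"],2),px(d["centre"]),at(p,px(d["centre"]),z))
s=arm.observe();print(s)
E
```

```text
top [[0.026, -0.998, 0.065, 0.593], [-0.999, -0.025, 0.021, 0.049], [-0.019, -0.066, -0.998, 1.067]] [[426.5, 0.0, 283.5], [0.0, 426.5, 211.3], [0.0, 0.0, 1.0]]
plate 0.96 [147.504 276.318] [0.4913 0.4069 0.    ]
plate 0.56 [296.8   135.996] [0.8546 0.0426 0.    ]
case 0.28 [391.776 235.914] [ 0.6077 -0.1994  0.    ]
fixture 0.6 [390.376 233.604] [ 0.6134 -0.1959  0.    ]
jar 0.57 [366.912 291.606] [ 0.4689 -0.1397  0.    ]
reed_block 0.64 [440.104 259.098] [ 0.5536 -0.3188  0.    ]
case_front 0.68 [395.08  271.782] [ 0.5235 -0.1939  0.06  ]
fixture_mouth 0.89 [398.216 270.816] [ 0.522  -0.2161  0.    ]
fixture_mouth 0.45 [362.32  291.312] [ 0.4693 -0.1284  0.    ]
side [[-0.884, -0.329, 0.331, 0.309], [-0.467, 0.626, -0.625, 0.735], [-0.001, -0.707, -0.707, 0.84]] [[411.8, 0.0, 280.6], [0.0, 411.8, 208.7], [0.0, 0.0, 1.0]]
plate 0.92 [253.512 286.608] [0.6356 0.26   0.    ]
plate 0.8 [274.624 363.006] [0.4996 0.4038 0.    ]
plate 0.6 [229.208 206.094] [0.8393 0.053  0.    ]
plate 0.56 [343.    274.386] [0.457 0.125 0.   ]
narrow_a 0.8 [268.576 266.406] [0.6328 0.1898 0.    ]
narrow_
[... 314 characters left out ...]
  0.    ]
case_front 0.79 [277.704 258.594] [0.6016 0.1983 0.06  ]
fixture_mouth 0.83 [361.424 184.884] [ 0.5315 -0.2134  0.    ]
fixture_mouth 0.68 [279.104 272.706] [0.6001 0.1946 0.    ]
{'clock': 0.9, 'joints': array([-1.4456,  0.4345,  0.025 ,  1.5732, -0.0116,  1.134 , -0.0751]), 'dq': array([ 0.0001,  0.0003, -0.0007,  0.0005, -0.0004, -0.0012, -0.0005]), 'joint_efforts': array([ -0.0011, -66.7668,   0.9835, -31.4807,  -0.0605,   0.0327,
         0.    ]), 'position': array([0.1412, 0.6089, 0.2267]), 'ee_rot': array([0.3571, 3.1212, 0.0001]), 'force': array([ 0.3458,  0.773 , -0.2864]), 'ft_torque': array([-0.0106,  0.0143,  0.0041]), 'gripper_force': 0.0, 'width': 0.9998016460668417}
```

View pics/top0.png

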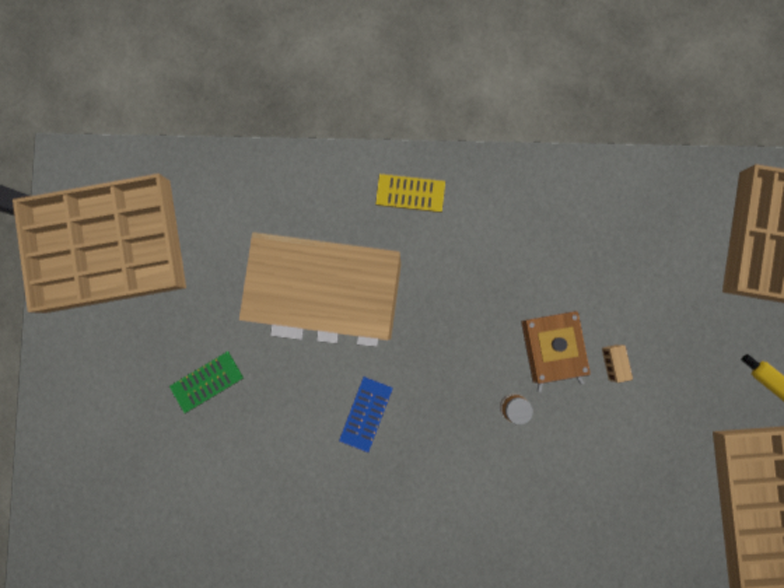

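View pics/side0.png

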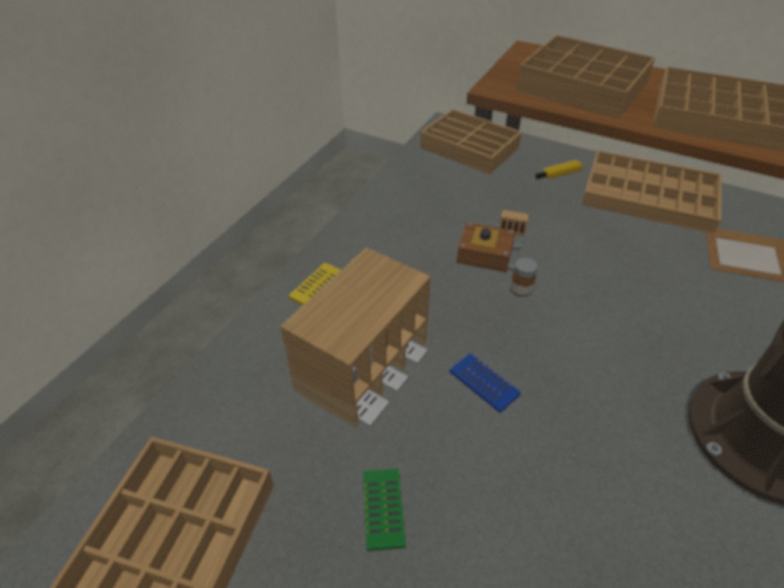

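```bash
python3 - <<'E'
from h import *
np.set_printoptions(precision=4,suppress=True)
p=arm.get_image("top"); q=arm.get_image("side")
a=cv2.resize(p["frame"][200:270,150:310,::-1],None,fx=4,fy=4,interpolation=cv2.INTER_CUBIC)
b=cv2.resize(p["frame"][210:300,340:460,::-1],None,fx=3,fy=3,interpolation=cv2.INTER_CUBIC)
c=cv2.resize(q["frame"][225:315,230:320,::-1],None,fx=3,fy=3,interpolation=cv2.INTER_CUBIC)
o=np.zeros((a.shape[0]+270,640,3),np.uint8);o[:a.shape[0]]=a;o[a.shape[0]:,:360]=b;o[a.shape[0]:,360:630]=c;cv2.imwrite("pics/crop.png",o)
for l,z in(("plate",.01),("narrow_a",.01),("case",.17),("fixture",.045),("jar",.07),("reed_block",.045)):
  for pic,nm in((p,"top"),(q,"side")):
    for d in arm.trace(l,pic)[:3]:
        m=d["region"].astype(np.uint8)
        cs=max(cv2.findContours(m,0,2)[0],key=cv2.contourArea)
        bx=cv2.boxPoints(cv2.minAreaRect(cs))
        print(l,nm,round(d["conf"],2),m.sum(),bx.round(1).tolist(),*( [np.array([at(pic,u,z)[:2] for u in bx]).round(4).tolist()] if nm=="top" else []))
# white ends in top
f=p["frame"].astype(int);w=((f.min(2)>130)&(f.max(2)-f.min(2)<25)).astype(np.uint8)
n,lab,st,ce=cv2.connectedComponentsWithStats(w)
for i in range(1,n):
    if st[i,4]>15: 
        cs=cv2.findContours((lab==i).astype(np.uint8),0,2)[0][0]
        r=cv2.minAreaRect(cs);print(st[i],r, np.array([at(p,u,.01)[:2] for u in cv2.boxPoints(r)]).round(4).tolist())
E
```

```text
plate top 0.9 1180 [[240.3000030517578, 315.1000061035156], [259.3999938964844, 267.3999938964844], [281.70001220703125, 276.29998779296875], [262.6000061035156, 324.0]] [[0.4043, 0.1702], [0.5218, 0.1268], [0.5015, 0.0714], [0.3844, 0.1151]]
plate top 0.76 1053 [[268.0, 146.5], [270.3999938964844, 124.0999984741211], [317.6000061035156, 129.1999969482422], [315.20001220703125, 151.60000610351562]] [[0.824, 0.1143], [0.8812, 0.1099], [0.8706, -0.0092], [0.8136, -0.0043]]
plate top 0.74 1106 [[119.5999984741211, 274.20001220703125], [162.5, 250.1999969482422], [174.0, 270.70001220703125], [131.10000610351562, 294.70001220703125]] [[0.4955, 0.4733], [0.5576, 0.369], [0.5078, 0.3382], [0.446, 0.4421]]
plate side 0.79 452 [[205.3000030517578, 210.10000610351562], [233.5, 183.89999389648438], [242.1999969482422, 193.3000030517578], [214.0, 219.5]]
plate side 0.72 1445 [[258.6000061035156, 335.6000061035156], [285.0, 334.0], [288.6000061035156, 391.6000061035156], [262.1000061035156, 393.20001220703125]]
plate side 0.58 983 [[320.3999938964844, 264.8999938964844], [334.1000061035156, 248.6
[... 2177 characters left out ...]
 ((204.5199737548828, 236.8599853515625), (22.485998153686523, 7.778174877166748), 8.130102157592773) [[0.587, 0.2945], [0.6061, 0.2925], [0.5997, 0.2367], [0.5805, 0.2388]]
[227 236  14   9 100] ((233.44000244140625, 240.4199981689453), (14.000715255737305, 6.929646968841553), 8.130102157592773) [[0.5799, 0.2116], [0.5969, 0.2097], [0.5929, 0.1751], [0.5759, 0.177]]
[255 240  15   7  81] ((262.0538635253906, 243.56927490234375), (14.388028144836426, 5.581562519073486), 7.125016689300537) [[0.5753, 0.1405], [0.589, 0.1392], [0.5856, 0.1037], [0.5719, 0.105]]
[363 285  17  17 231] ((371.0, 293.0), (16.0, 16.0), 90.0) [[0.4858, -0.1281], [0.4869, -0.1671], [0.4482, -0.1676], [0.4471, -0.1287]]
```

View pics/crop.png

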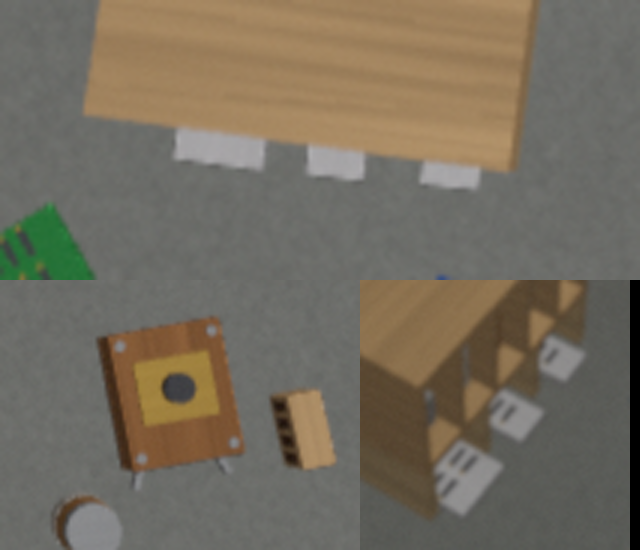

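Wide-plate candidates in the top picture are the silver ends at px (204,237), (233,240) and (262,244), plus the blue, green and yellow look-alikes, which are ruled out by colour. The crop shows the end at (204,237) is about 23 px (56 mm) wide with two reed rows, and the other two are about 14 px. So (204,237), in the case's +y lane, is the plate.

```bash
cat >> h.py <<'E'
YC=np.deg2rad(-6.6)
def rot(yaw,th,flip=1):
    "tool y along +y of frame at yaw, leaning th (top away along -x)"
    x=np.array([np.cos(yaw),np.sin(yaw),0]);y=np.array([-x[1],x[0],0])*flip
    z=np.sin(th)*x+np.array([0,0,-np.cos(th)])
    return R.from_matrix(np.c_[np.cross(y,z),y,z])
def go(P,Rt,s=None):
    s=s or arm.observe();R0=R.from_rotvec(s["ee_rot"]);p=np.array(s["position"])
    print("pos",p.round(4),"t",round(s["clock"],2),"F",np.round(s["force"],1),"w",round(s["width"],3),"q",np.round(s["joints"],2))
    print("trans in start tool axes cm",(R0.inv().apply(P-p)*100).round(2),"| in target axes",(Rt.inv().apply(P-p)*100).round(2),"rotvec",(R0.inv()*Rt).as_rotvec().round(3))
E
python3 - <<'E'
from h import *
Rt=rot(YC,np.deg2rad(35))
T=np.array([.6017,.2638,.0154])
P=T-.08*Rt.as_matrix()[:,2]+[0,0,.012]
print(P);go(P,Rt)
E
```

```text
[0.55611798 0.26907402 0.09293216]
pos [0.1412 0.6089 0.2267] t 1.6 F [-0.6 -0.1 -0.1] w 0.997 q [-1.45  0.43  0.02  1.57 -0.01  1.13 -0.08]
trans in start tool axes cm [-48.1  -23.73  13.38] | in target axes [-29.29 -28.99  36.84] rotvec [-0.034 -0.61  -0.109]
```

Call:
carry_out(
  claw=[1,1,1,1,1,1,1,1,1,1,1,1,1,1,1,1,1,1,1,1],
  delta_pos=[
    [-2.67,-1.32,0],
    [-2.67,-1.32,0],
    [-2.67,-1.32,0],
    [-2.67,-1.32,0],
    [-2.67,-1.32,0],
    [-2.67,-1.32,0],
    [-2.67,-1.32,0],
    [-2.67,-1.32,0],
    [-2.67,-1.32,0],
    [-2.67,-1.32,0],
    [-2.67,-1.32,0],
    [-2.67,-1.32,0],
    [-2.67,-1.32,0],
    [-2.67,-1.32,0],
    [-2.67,-1.32,0],
    [-2.67,-1.32,0],
    [-2.67,-1.32,0],
    [-2.67,-1.32,0],
    [0,0,0],
    [0,0,0],
  ],
  angular=[
    [0,0,0],
    [0,0,0],
    [0,0,0],
    [0,0,0],
    [0,0,0],
    [0,0,0],
    [0,0,0],
    [0,0,0],
    [0,0,0],
    [0,0,0],
    [0,0,0],
    [0,0,0],
    [0,0,0],
    [0,0,0],
    [0,0,0],
    [0,0,0],
    [0,0,0],
    [0,0,0],
    [0,0,0],
    [0,0,0],
  ],
)

```text
clock: 3.6
position: [0.5559, 0.2683, 0.2266]
ee_rot: [-0.36, -3.121, 0.0]
force: [-0.4, 0.8, 0.5]
width: 0.108
gripper_force: 0.0
```

Call:
carry_out(
  claw=[1,1,1,1,1,1,1,1,1,1],
  delta_pos=[
    [0,0,0],
    [0,0,0],
    [0,0,0],
    [0,0,0],
    [0,0,0],
    [0,0,0],
    [0,0,0],
    [0,0,0],
    [0,0,0],
    [0,0,0],
  ],
  angular=[
    [-0.005,-0.087,-0.0155],
    [-0.005,-0.087,-0.0155],
    [-0.005,-0.087,-0.0155],
    [-0.005,-0.087,-0.0155],
    [-0.005,-0.087,-0.0155],
    [-0.005,-0.087,-0.0155],
    [-0.005,-0.087,-0.0155],
    [0,0,0],
    [0,0,0],
    [0,0,0],
  ],
)

```text
clock: 4.6
position: [0.5562, 0.2692, 0.2274]
ee_rot: [0.148, 2.529, -0.044]
force: [-0.5, 1.0, 0.0]
width: 0.108
gripper_force: 0.0
```

```bash
python3 - <<'E'
from h import *
Rt=rot(YC,np.deg2rad(35))
T=np.array([.6017,.2638,.0154])
P=T-.08*Rt.as_matrix()[:,2]+[0,0,.012]
go(P,Rt)
E
```

```text
pos [0.5562 0.2692 0.2274] t 4.6 F [-0.5  1.   0. ] w 0.108 q [-1.17  0.24  0.42  2.09  0.74  0.56  0.09]
trans in start tool axes cm [ 7.68 -0.04 11.03] | in target axes [ 7.710e+00 -1.000e-02  1.101e+01] rotvec [ 0.001 -0.003 -0.002]
```

Descend, then advance 8 cm along the tool axis to 12 mm above contact.

Call:
carry_out(
  claw=[1,1,1,1,1,1,1,1,1,1,1,1,1,1],
  delta_pos=[
    [1.28,0,1.84],
    [1.28,0,1.84],
    [1.28,0,1.84],
    [1.28,0,1.84],
    [1.28,0,1.84],
    [1.28,0,1.84],
    [0,0,1.6],
    [0,0,1.6],
    [0,0,1.6],
    [0,0,1.6],
    [0,0,1.6],
    [0,0,0],
    [0,0,0],
    [0,0,0],
  ],
  angular=[
    [0,0,0],
    [0,0,0],
    [0,0,0],
    [0,0,0],
    [0,0,0],
    [0,0,0],
    [0,0,0],
    [0,0,0],
    [0,0,0],
    [0,0,0],
    [0,0,0],
    [0,0,0],
    [0,0,0],
    [0,0,0],
  ],
)

```text
clock: 6.0
position: [0.6019, 0.2636, 0.0273]
ee_rot: [0.148, 2.528, -0.044]
force: [-0.6, -0.9, 0.7]
width: 0.11
gripper_force: 0.0
```

```bash
python3 - <<'E'
from h import *
T=np.array([.6017,.2638,.0154]);go(T,rot(YC,np.deg2rad(35)))
p=arm.get_image("side");q=arm.get_image("top")
a=cv2.resize(p["frame"][200:320,210:350,::-1],(700,600),interpolation=cv2.INTER_CUBIC)
cv2.imwrite("pics/s1.png",a)
E
```

```text
pos [0.6019 0.2636 0.0273] t 6.0 F [-0.6 -0.9  0.7] w 0.11 q [-1.06  0.66  0.43  2.17  1.81  0.2  -1.08]
trans in start tool axes cm [0.7  0.02 0.96] | in target axes [0.7  0.02 0.96] rotvec [ 0.    -0.001 -0.002]
```

View pics/s1.png

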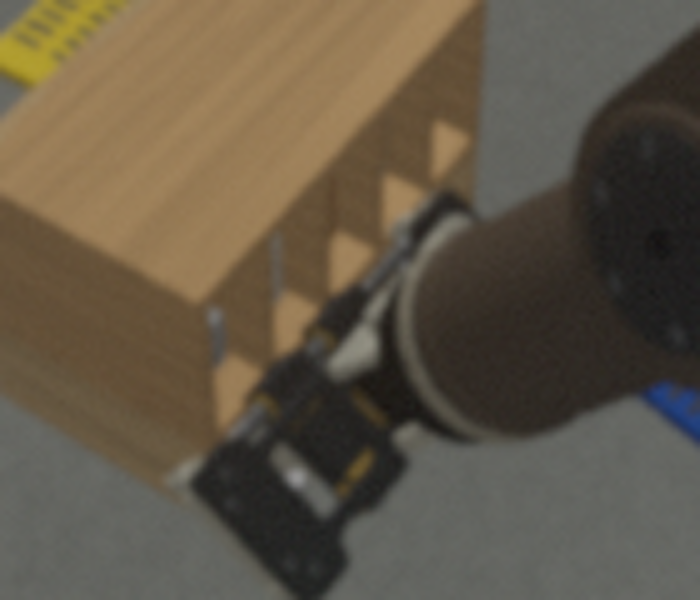

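Call:
carry_out(
  claw=[1,1,1,1,1,1,1],
  delta_pos=[
    [0.115,0,0.164],
    [0.115,0,0.164],
    [0.115,0,0.164],
    [0.115,0,0.164],
    [0.115,0,0.164],
    [0.057,0,0.082],
    [0,0,0],
  ],
  angular=[
    [0,0,0],
    [0,0,0],
    [0,0,0],
    [0,0,0],
    [0,0,0],
    [0,0,0],
    [0,0,0],
  ],
)

```text
clock: 6.8
position: [0.6016, 0.2637, 0.0157]
ee_rot: [0.147, 2.528, -0.045]
force: [-1.4, -0.3, 3.2]
width: 0.107
gripper_force: 1.6
```

Call:
carry_out(
  claw=[1,1,1],
  delta_pos=[
    [0.057,0,0.082],
    [0.0,0,0.0],
    [0,0,0],
  ],
  angular=[
    [0,0,0],
    [0,0,0],
    [0,0,0],
  ],
)

```text
clock: 7.1
position: [0.602, 0.2637, 0.0154]
ee_rot: [0.147, 2.527, -0.044]
force: [-3.0, 0.1, 7.3]
width: 0.111
gripper_force: 3.7
```

Call:
carry_out(
  claw=[1,1,1,1],
  delta_pos=[
    [0.057,0,0.082],
    [0.057,0.0,0.082],
    [0.03,0,0.041],
    [0,0,0],
  ],
  angular=[
    [0,0,0],
    [0,0,0],
    [0,0,0],
    [0,0,0],
  ],
)

```text
clock: 7.5
position: [0.6036, 0.264, 0.0147]
ee_rot: [0.148, 2.523, -0.043]
force: [-7.2, -0.9, 21.8]
width: 0.11
gripper_force: 11.0
```

Call:
carry_out(
  claw=[1,1,1,1,1,1],
  delta_pos=[
    [0.41,0,-0.287],
    [0.41,0,-0.287],
    [0.41,0,-0.287],
    [0.41,0,-0.287],
    [0.41,0,-0.287],
    [0.41,0,-0.287],
  ],
  angular=[
    [0,0,0],
    [0,0,0],
    [0,0,0],
    [0,0,0],
    [0,0,0],
    [0,0,0],
  ],
)

```text
clock: 8.1
position: [0.5752, 0.2671, 0.0151]
ee_rot: [0.15, 2.521, -0.044]
force: [4.0, -1.6, 12.8]
width: 0.11
gripper_force: 6.1
```

```bash
python3 - <<'E'
from h import *
go(np.array([.48,.278,.0147]),rot(YC,np.deg2rad(35)))
p=arm.get_image("side")
cv2.imwrite("pics/s2.png",cv2.resize(p["frame"][220:325,220:360,::-1],(700,525),interpolation=cv2.INTER_CUBIC))
E
```

```text
pos [0.5752 0.2671 0.0151] t 8.1 F [ 4.  -1.6 12.8] w 0.11 q [-1.03  0.65  0.33  2.22  1.88  0.3  -1.19]
trans in start tool axes cm [ 7.84 -0.04 -5.52] | in target axes [ 7.87 -0.01 -5.47] rotvec [ 0.001  0.006 -0.004]
```

View pics/s2.png

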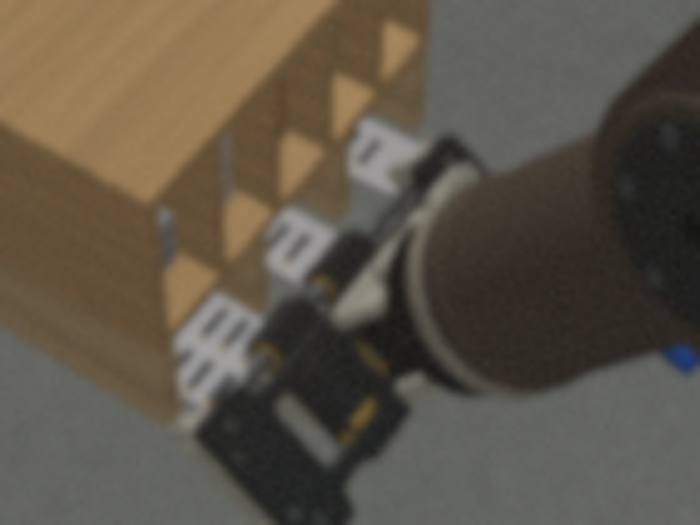

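Call:
carry_out(
  claw=[1,1,1,1,1,1,1,1,1,1,1,1,1,1,1,1],
  delta_pos=[
    [0.45,0,-0.24],
    [0.41,0,-0.287],
    [0.41,0,-0.287],
    [0.41,0,-0.287],
    [0.41,0,-0.287],
    [0.41,0,-0.287],
    [0.41,0,-0.287],
    [0.41,0,-0.287],
    [0.41,0,-0.287],
    [0.41,0,-0.287],
    [0.41,0,-0.287],
    [0.41,0,-0.287],
    [0.41,0,-0.287],
    [0.41,0,-0.287],
    [0.41,0,-0.287],
    [0,0,0],
  ],
  angular=[
    [0,0,0],
    [0,0,0],
    [0,0,0],
    [0,0,0],
    [0,0,0],
    [0,0,0],
    [0,0,0],
    [0,0,0],
    [0,0,0],
    [0,0,0],
    [0,0,0],
    [0,0,0],
    [0,0,0],
    [0,0,0],
    [0,0,0],
    [0,0,0],
  ],
)

```text
clock: 9.75
position: [0.5008, 0.2762, 0.0148]
ee_rot: [0.15, 2.519, -0.043]
force: [1.2, -1.1, 19.9]
width: 0.108
gripper_force: 10.0
```

Call:
carry_out(
  claw=[1,1,1,1,1,1,1,1,1],
  delta_pos=[
    [0.41,0,-0.287],
    [0.41,0,-0.287],
    [0.41,0,-0.287],
    [0.41,0,-0.287],
    [0,0,0],
    [-0.57,0,-0.82],
    [-1.14,0,-1.64],
    [-1.71,0,-2.46],
    [0,0,0],
  ],
  angular=[
    [0,0,0],
    [0,0,0],
    [0,0,0],
    [0,0,0],
    [0,0,0],
    [0,0,0],
    [0,0,0],
    [0,0,0],
    [0,0,0],
  ],
)

```text
clock: 10.65
position: [0.4777, 0.2786, 0.072]
ee_rot: [0.148, 2.526, -0.043]
force: [0.5, -0.8, -0.3]
width: 0.11
gripper_force: 0.0
```

```bash
python3 - <<'E'
from h import *
go(np.array([.48,.278,.0147]),rot(YC,0))
for n in("side","top"):
    p=arm.get_image(n)
    for d in arm.place_of("plate",p): print(n,round(d["conf"],2),px(d["centre"]),at(p,px(d["centre"]),0))
save(p,"t3.png",(130,150,330,300),4)
E
```

```text
pos [0.4777 0.2786 0.072 ] t 10.65 F [ 0.5 -0.8 -0.3] w 0.11 q [-1.29  0.48  0.4   2.34  1.46  0.35 -0.9 ]
trans in start tool axes cm [ 3.1  -0.05  4.83] | in target axes [-0.23 -0.03  5.73] rotvec [ 0.002  0.611 -0.002]
side 0.95 [274.512 364.098] [0.49864262 0.40593599 0.        ]
side 0.93 [228.704 204.918] [0.84327574 0.04961427 0.        ]
side 0.84 [292.488 310.59 ] [0.52236337 0.27482818 0.        ]
side 0.76 [344.68  272.412] [0.45556902 0.11743905 0.        ]
top 0.7 [293.216 136.584] [0.85286954 0.05162244 0.        ]
top 0.69 [198.688 264.894] [0.52311838 0.2796187  0.        ]
top 0.68 [260.624 295.218] [0.45263975 0.12262649 0.        ]
top 0.67 [150.584 278.586] [0.48589215 0.39885946 0.        ]
```

View pics/t3.png

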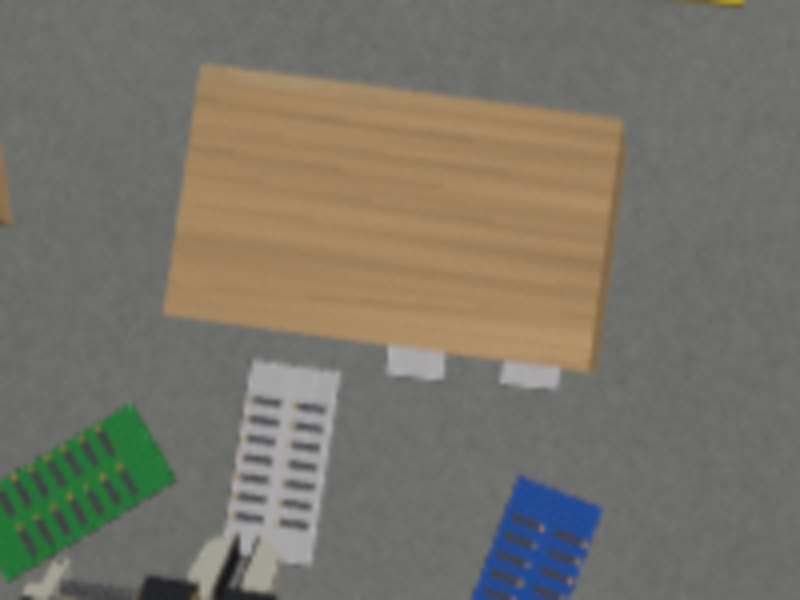

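```bash
python3 - <<'E'
from h import *
np.set_printoptions(precision=4,suppress=True)
p=arm.get_image("top");f=p["frame"].astype(int)
A=lambda u,z:at(p,u,z)[:2]
w=((f.min(2)>120)&(f.max(2)-f.min(2)<25)).astype(np.uint8);w[:239]=0;w[:,:186]=0;w[:,218:]=0;w[285:,:199]=0
w=cv2.morphologyEx(w,cv2.MORPH_CLOSE,np.ones((5,5)))
n,l,st,ce=cv2.connectedComponentsWithStats(w);i=1+st[1:,4].argmax();print(st[i],ce[i])
cs=cv2.findContours((l==i).astype(np.uint8),0,2)[0][0];r=cv2.minAreaRect(cs);b=np.array([A(u,.01) for u in cv2.boxPoints(r)])
print(r,b.tolist(),b.mean(0))
corn=np.array([A(u,.01) for u in((193.2,240.5),(215,243),(207.5,290.7))]);print(corn,(corn[1]+corn[0])/2,(corn[2]+corn[0])/2,np.linalg.norm(np.diff(corn,axis=0),axis=1))
g=lambda x,y:(340+x/3-.33,210+(y-280)/3-.33)
t=np.array([A(g(*c),.045) for c in((120,330),(218,318),(243,457),(133,470))]);print("fix top",t.tolist(),t.mean(0))
print([np.linalg.norm(t[k]-t[k-1]) for k in range(4)])
print("cheeks",A(g(137,480),.0125),A(g(225,465),.0125))
q=arm.get_image("side")
for pic in(p,q):
  for lab,z in(("fixture",0),("fixture_mouth",0),("jar",0)):
    for d in arm.place_of(lab,pic): print(lab,round(d["conf"],2),at(pic,px(d["centre"]),z)[:2])
save(q,"f4.png",(300,130,420,230),6)
E
```

```text
[ 186  240   30   52 1098] [200.5301 263.908 ]
((200.0529327392578, 265.46142578125), (23.280031204223633, 50.78998947143555), 8.880659103393555) [[0.46438052880817493, 0.3099617677649206], [0.5882992999297179, 0.2954919297646558], [0.5808924398662294, 0.23785462246242656], [0.4572248979329192, 0.25272443070444284]] [0.5227 0.274 ]
[[0.5836 0.2935]
 [0.5788 0.239 ]
 [0.4612 0.2532]] [0.5812 0.2662] [0.5224 0.2733] [0.0547 0.1184]
fix top [[0.6291807561955453, -0.16001706322727577], [0.6406815249762073, -0.23744898592678704], [0.5314554176696705, -0.2577290587855358], [0.5189040400881806, -0.1714689176712075]] [ 0.5801 -0.2067]
[np.float64(0.1108697392692402), np.float64(0.0782813536896836), np.float64(0.11109286148306405), np.float64(0.08716850936121921)]
cheeks [ 0.5086 -0.1818] [ 0.5226 -0.2529]
fixture 0.76 [ 0.6084 -0.198 ]
fixture 0.65 [ 0.477  -0.1383]
fixture_mouth 0.71 [ 0.5228 -0.207 ]
jar 0.87 [ 0.476  -0.1376]
jar 0.75 [ 0.5566 -0.3139]
fixture 0.97 [ 0.6135 -0.1959]
fixture_mouth 0.57 [ 0.5286 -0.2123]
jar 0.71 [ 0.476  -0.1308]
```

View pics/f4.png

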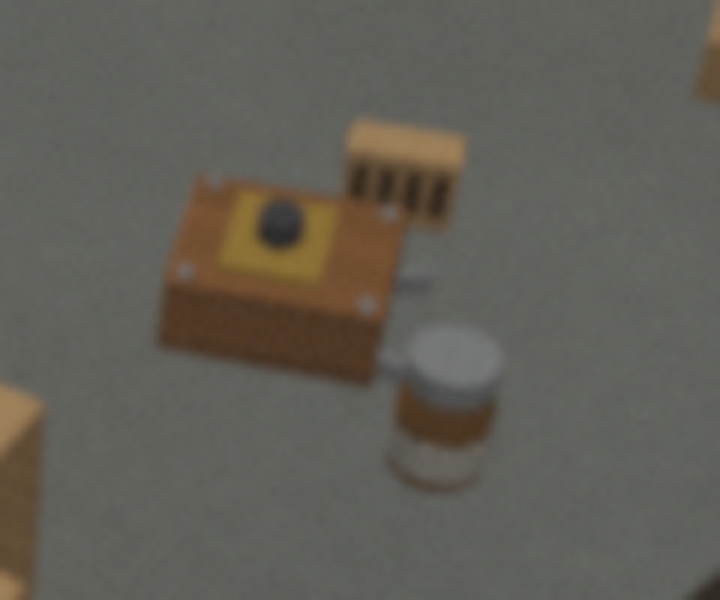

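```bash
python3 - <<'E'
from h import *
from scipy.optimize import minimize
np.set_printoptions(precision=4,suppress=True)
S=8;V=[]
for n,roi in(("top",(355,205,430,290)),("side",(315,145,375,200))):
    p=arm.get_image(n);x0,y0,x1,y1=roi;f=p["frame"][y0:y1,x0:x1].astype(int)
    m=((f[:,:,0]-f[:,:,2]>22)).astype(np.uint8)
    k,l,st,ce=cv2.connectedComponentsWithStats(m)
    c0=(np.array(proj(p,[.575,-.207,.045]))-[x0,y0]).round().astype(int)
    j=1+st[1:,4].argmax();m=(l==j).astype(np.uint8)
    m=cv2.morphologyEx(m,cv2.MORPH_CLOSE,np.ones((5,5)))
    h=cv2.convexHull(max(cv2.findContours(m,0,2)[0],key=cv2.contourArea));print(n,st[j],cv2.contourArea(h),m.sum())
    cs=cv2.findContours(m,0,2)[0];cv2.drawContours(m,cs,-1,1,-1)
    V.append((p,roi,cv2.resize(m,None,fx=S,fy=S,interpolation=cv2.INTER_NEAREST)))
B=np.array([[x,y,z] for x in(-.09,.02) for y in(-.0455,.0455) for z in(0,.045)])
def cost(a,vs=V):
    c,s=np.cos(a[2]),np.sin(a[2]);t=0
    W=np.c_[a[0]+c*B[:,0]-s*B[:,1],a[1]+s*B[:,0]+c*B[:,1],B[:,2]]
    for p,(x0,y0,x1,y1),m in vs:
        P=np.array([proj(p,w) for w in W]);P=(P-[x0,y0]+.5)*S
        g=np.zeros_like(m);cv2.fillConvexPoly(g,cv2.convexHull((P*16).round().astype(np.int32)),1,shift=4)
        t+=(g^m).sum()/m.sum()
    return t
for vs in(V,V[:1],V[1:]):
    r=minimize(cost,[.612,-.197,.19],args=(vs,),method="Nelder-Mead",options=dict(initial_simplex=[[.612,-.197,.19],[.62,-.197,.19],[.612,-.19,.19],[.612,-.197,.25]]))
    c,s=np.cos(r.x[2]),np.sin(r.x[2]);print(r.x,np.rad2deg(r.x[2]),r.fun,"mouth",r.x[0]-.09*c,r.x[1]-.09*s)
go(np.array([.4748,.280,.003]),rot(np.deg2rad(-6.9),0))
E
```

```text
top [  18   17   49   52 1836] 1917.0 1868
side [  11    5   49   44 1327] 1563.5 1354
[ 0.6144 -0.1986  0.2013] 11.532677509607378 0.26062989657478625 mouth 0.5262234093467204 -0.21660814214786583
[ 0.6144 -0.1979  0.202 ] 11.576467873523235 0.02735182076446281 mouth 0.526264658464175 -0.21597281047688738
[ 0.6149 -0.2015  0.2075] 11.89028403513032 0.21229226878612717 mouth 0.5268433764303253 -0.22008798503324106
pos [0.4771 0.2779 0.0696] t 11.35 F [-0.4  0.9 -0. ] w 0.107 q [-1.29  0.48  0.4   2.34  1.47  0.35 -0.91]
trans in start tool axes cm [4.02 0.18 5.31] | in target axes [0.26 0.18 6.66] rotvec [0.001 0.61  0.004]
```

Call:
carry_out(
  claw=[8,8,8,8,8,8,8,8,8,8,8,8,8,8,8],
  delta_pos=[
    [0,0,0],
    [0,0,0],
    [0,0,0],
    [0,0,0],
    [0,0,0],
    [0,0,0],
    [0,0,0],
    [0,0,0],
    [0.26,0.18,1.2],
    [0,0,1.2],
    [0,0,1.2],
    [0,0,1.2],
    [0,0,0.9],
    [0,0,0.7],
    [0,0,0],
  ],
  angular=[
    [0,0.087,0.0006],
    [0,0.087,0.0006],
    [0,0.087,0.0006],
    [0,0.087,0.0006],
    [0,0.087,0.0006],
    [0,0.087,0.0006],
    [0,0.088,0.0006],
    [0,0,0],
    [0,0,0],
    [0,0,0],
    [0,0,0],
    [0,0,0],
    [0,0,0],
    [0,0,0],
    [0,0,0],
  ],
)

```text
clock: 12.85
position: [0.4833, 0.2729, 0.0029]
ee_rot: [0.192, 3.02, -0.032]
force: [-0.1, -0.9, -1.0]
width: 0.873
gripper_force: 0.0
```

```bash
python3 - <<'E'
from h import *
go(np.array([.4748,.280,.003]),rot(np.deg2rad(-6.9),0))
E
```

```text
pos [0.4833 0.2729 0.0029] t 12.85 F [-0.1 -0.9 -1. ] w 0.873 q [-0.56  0.58 -0.15  2.02  0.38  0.5   0.43]
trans in start tool axes cm [ 0.93  0.6  -0.13] | in target axes [ 0.93  0.6  -0.01] rotvec [-0.014  0.117 -0.007]
```

Call:
carry_out(
  claw=[8,8,8,8,8,8],
  delta_pos=[
    [0,0,0],
    [0,0,0],
    [0.4,0.3,0],
    [0.5,0.3,0],
    [0,0,0],
    [0,0,0],
  ],
  angular=[
    [-0.007,0.058,-0.003],
    [-0.007,0.059,-0.004],
    [0,0,0],
    [0,0,0],
    [0,0,0],
    [0,0,0],
  ],
)

```text
clock: 13.45
position: [0.4745, 0.2809, 0.0041]
ee_rot: [0.185, 3.135, 0.001]
force: [0.7, -0.3, -0.3]
width: 0.878
gripper_force: 0.0
```

```bash
python3 - <<'E'
from h import *
go(np.array([.4748,.280,.003]),rot(np.deg2rad(-6.9),0))
E
```

```text
pos [0.4745 0.2809 0.0041] t 13.45 F [ 0.7 -0.3 -0.3] w 0.878 q [-0.44  0.62 -0.27  1.95  0.28  0.61  0.57]
trans in start tool axes cm [-0.04 -0.09  0.11] | in target axes [-0.04 -0.09  0.11] rotvec [0.001 0.001 0.002]
```

Close with 40 N, then test-lift 1 cm.

Call:
carry_out(
  claw=[5,5,5,5,5,5,5,5,5,5,5,5,5],
  delta_pos=[
    [0,0,0.1],
    [0,0,0],
    [0,0,0],
    [0,0,0],
    [0,0,0],
    [0,0,0],
    [0,0,0],
    [0,0,0],
    [0,0,-0.3],
    [0,0,-0.4],
    [0,0,-0.3],
    [0,0,0],
    [0,0,0],
  ],
  angular=[
    [0,0,0],
    [0,0,0],
    [0,0,0],
    [0,0,0],
    [0,0,0],
    [0,0,0],
    [0,0,0],
    [0,0,0],
    [0,0,0],
    [0,0,0],
    [0,0,0],
    [0,0,0],
    [0,0,0],
  ],
  force=45,
)

```text
clock: 14.75
position: [0.4756, 0.2802, 0.0131]
ee_rot: [0.189, 3.135, 0.001]
force: [-0.6, 0.1, -1.7]
width: 0.6
gripper_force: 45.0
```

```bash
python3 - <<'E'
from h import *
s=arm.observe();print(s["ft_torque"],s["gripper_force"])
yf=np.deg2rad(11.57);xf=np.array([np.cos(yf),np.sin(yf),0]);O=np.array([.6144,-.1979,0])
# plate front tip 108 mm ahead of TCP; pre-pose: tip at -125 in fixture
T=O-(.125+.108)*xf+[0,0,.06];print(T)
go(T,rot(yf,0))
E
```

```text
[0.03452643 0.07270944 0.02945634] 44.992414712905884
[ 0.38613447 -0.24463164  0.06      ]
pos [0.4756 0.2802 0.0131] t 14.75 F [-0.6  0.1 -1.7] w 0.6 q [-0.43  0.6  -0.28  1.94  0.27  0.63  0.57]
trans in start tool axes cm [  2.57 -53.17  -4.74] | in target axes [ 19.29 -49.62  -4.69] rotvec [ 0.001  0.001 -0.322]
```

Call:
carry_out(
  claw=[5,5,5,5,5,5,5,5,5,5,5,5,5,5,5,5,5,5,5,5],
  delta_pos=[
    [0,0,-1.5],
    [0,0,-2.5],
    [0,0,-2.5],
    [0,0,-2.5],
    [0,0,-1.7],
    [0.1,-2.0,0],
    [0.2,-3.9,0],
    [0.2,-3.9,0],
    [0.2,-3.9,0],
    [0.2,-3.9,0],
    [0.2,-3.9,0],
    [0.2,-3.9,0],
    [0.2,-3.9,0],
    [0.2,-3.9,0],
    [0.2,-3.9,0],
    [0.2,-3.9,0],
    [0.2,-3.9,0],
    [0.2,-3.9,0],
    [0.2,-3.9,0],
    [0.07,-0.5,0],
  ],
  angular=[
    [0,0,0],
    [0,0,0],
    [0,0,0],
    [0,0,0],
    [0,0,0],
    [0,0,0],
    [0,0,0],
    [0,0,0],
    [0,0,0],
    [0,0,0],
    [0,0,0],
    [0,0,0],
    [0,0,0],
    [0,0,0],
    [0,0,0],
    [0,0,0],
    [0,0,0],
    [0,0,0],
    [0,0,0],
    [0,0,0],
  ],
)

```text
clock: 16.75
position: [0.3826, -0.2496, 0.1195]
ee_rot: [0.199, 3.135, -0.002]
force: [-0.0, 0.8, -3.0]
width: 0.599
gripper_force: 45.0
```

Call:
carry_out(
  claw=[5,5,5,5,5,5,5,5],
  delta_pos=[
    [0,0,0],
    [0,0,0],
    [0,0,0],
    [0,0,0],
    [0,0,0],
    [0,0,0],
    [0,0,0],
    [0,0,0],
  ],
  angular=[
    [0,0,-0.054],
    [0,0,-0.054],
    [0,0,-0.054],
    [0,0,-0.054],
    [0,0,-0.054],
    [0,0,-0.052],
    [0,0,0],
    [0,0,0],
  ],
)

```text
clock: 17.55
position: [0.384, -0.2444, 0.1195]
ee_rot: [-0.314, 3.125, 0.001]
force: [0.7, -0.1, -1.8]
width: 0.6
gripper_force: 45.0
```

```bash
cat >> h.py <<'E'
yf=np.deg2rad(11.57);xf=np.array([np.cos(yf),np.sin(yf),0]);yv=np.array([-xf[1],xf[0],0]);O=np.array([.6144,-.1979,0])
E
python3 - <<'E'
from h import *
go(O-(.125+.108)*xf+[0,0,.06],rot(yf,0));print(arm.observe()["gripper_force"])
p=arm.get_image("side")
save(p,"s5.png",(290,110,450,230),5)
E
```

```text
pos [ 0.384  -0.2444  0.1195] t 17.55 F [ 0.7 -0.1 -1.8] w 0.6 q [ 0.66  0.31 -0.26  2.09  0.11  0.75  2.1 ]
trans in start tool axes cm [-0.2  -0.07  5.95] | in target axes [-0.2  -0.06  5.95] rotvec [ 0.001  0.001 -0.001]
44.992223381996155
```

View pics/s5.png

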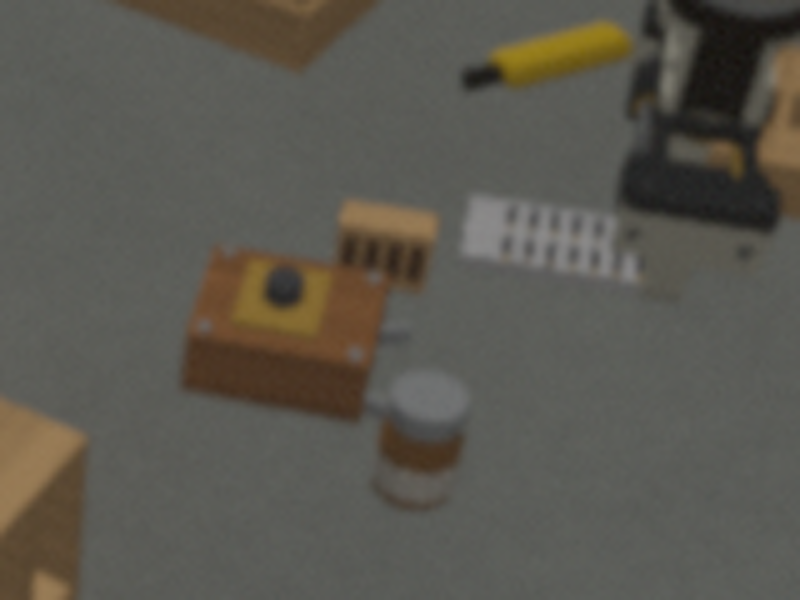

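Call:
carry_out(
  claw=[5,5,5,5,5,5,5,5,5,5],
  delta_pos=[
    [-0.2,-0.06,1.0],
    [0,0,2.0],
    [0,0,2.0],
    [0,0,2.0],
    [0,0,2.0],
    [0,0,1.4],
    [0,0,0.7],
    [0,0,0.35],
    [0,0,0.1],
    [0,0,0],
  ],
  angular=[
    [0,0,0],
    [0,0,0],
    [0,0,0],
    [0,0,0],
    [0,0,0],
    [0,0,0],
    [0,0,0],
    [0,0,0],
    [0,0,0],
    [0,0,0],
  ],
)

```text
clock: 18.6
position: [0.3866, -0.2449, 0.0043]
ee_rot: [-0.316, 3.124, 0.001]
force: [-0.5, -0.1, -1.6]
width: 0.605
gripper_force: 45.0
```

```bash
python3 - <<'E'
from h import *
from scipy.optimize import minimize
np.set_printoptions(precision=4,suppress=True)
go(O-(.125+.108)*xf+[0,0,.003],rot(yf,0))
p=arm.get_image("top");f=p["frame"].astype(int)
m=((f.min(2)>115)&(f.max(2)-f.min(2)<25)).astype(np.uint8)
# exclude jar: keep pixels whose ground point in fixture frame has |y|<45mm, x in -135..-260
uv=np.argwhere(m);G=np.array([at(p,(c,r),.01) for r,c in uv])-O
X=G@xf;Y=G@yv;k=(abs(Y)<.045)&(X>-.23)&(X<-.118)
X,Y=X[k],Y[k];print(k.sum(),"tip x",X.max(),"minx",X.min())
for a in np.arange(-.20,-.12,.01):
    q=(X>a)&(X<a+.01);print(round(a,2),q.sum(),Y[q].min().round(4) if q.any() else "",Y[q].max().round(4) if q.any() else "")
for d in arm.place_of("plate",p):
    w=at(p,px(d["centre"]),0)-O;print(d["conf"],w@xf,w@yv)
save(p,"t6.png",(340,200,460,350),4)
E
```

```text
pos [ 0.3866 -0.2449  0.0043] t 18.6 F [-0.5 -0.1 -1.6] w 0.605 q [ 0.6   0.51 -0.19  2.18  0.21  0.47  2.01]
trans in start tool axes cm [0.04 0.04 0.13] | in target axes [0.04 0.04 0.13] rotvec [ 0.     0.002 -0.   ]
756 tip x -0.12074156099957233 minx -0.22868504385511454
-0.2 71 -0.0302 0.0269
-0.19 71 -0.0297 0.0275
-0.18 68 -0.0292 0.0275
-0.17 80 -0.0292 0.0276
-0.16 86 -0.0291 0.0277
-0.15 77 -0.0291 0.0278
-0.14 96 -0.0286 0.0273
-0.13 74 -0.0276 0.0279
-0.12 0  
0.97 -0.001630882621883517 0.6123974415908898
0.93 0.2869312858002779 0.1934412064726359
0.72 -0.09444884343955318 0.3473489409281651
0.61 -0.18643805261869217 0.0029035024430815876
```

View pics/t6.png

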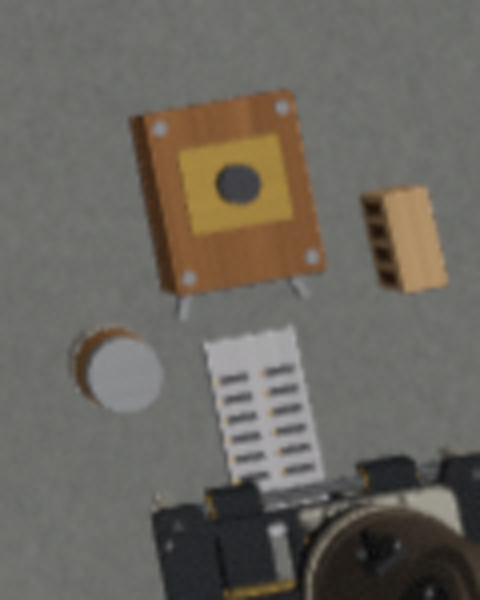

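Call:
carry_out(
  claw=[5,5,5,5,5,5,5,5,5],
  delta_pos=[
    [0,0.1,0],
    [0,0.1,0.08],
    [0,0,0],
    [-0.4,0,0],
    [-0.4,0,0],
    [-0.4,0,0],
    [-0.4,0,0],
    [-0.4,0,0],
    [0,0,0],
  ],
  angular=[
    [0,0,0.009],
    [0,0,0.009],
    [0,0,0],
    [0,0,0],
    [0,0,0],
    [0,0,0],
    [0,0,0],
    [0,0,0],
    [0,0,0],
  ],
)

```text
clock: 19.6
position: [0.4065, -0.239, 0.0033]
ee_rot: [-0.289, 3.127, 0.001]
force: [-0.3, 0.3, -1.7]
width: 0.602
gripper_force: 45.0
```

Call:
carry_out(
  claw=[5,5,5,5,5,5],
  delta_pos=[
    [-0.3,0,0],
    [-0.3,0,0],
    [-0.3,0,0],
    [-0.3,0,0],
    [-0.3,0,0],
    [-0.3,0,0],
  ],
  angular=[
    [0,0,0],
    [0,0,0],
    [0,0,0],
    [0,0,0],
    [0,0,0],
    [0,0,0],
  ],
)

```text
clock: 20.2
position: [0.4235, -0.2359, 0.0033]
ee_rot: [-0.288, 3.127, 0.001]
force: [-0.9, -0.5, -0.7]
width: 0.605
gripper_force: 45.0
```

```bash
python3 - <<'E'
from h import *
s=arm.observe();d=s["position"]-O;print("fix frame",d@xf,d@yv,d[2],s["force"],s["ft_torque"],s["clock"])
p=arm.get_image("top");save(p,"t7.png",(340,200,460,350),4)
E
```

```text
fix frame -0.19462860602425197 0.0010741645132988642 0.0032880943353283537 [-0.91658402 -0.50901288 -0.69805689] [-0.01139752  0.00812467 -0.01925155] 20.2
```

View pics/t7.png

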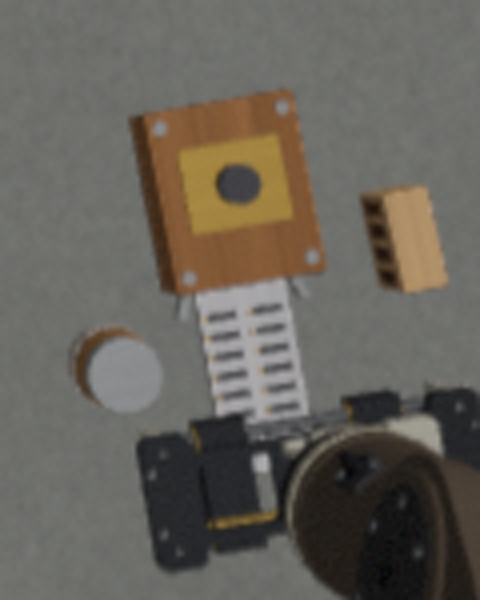

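Call:
carry_out(
  claw=[8,8,8,8,8,8,8,8,8,8,8,8],
  delta_pos=[
    [0,0,0],
    [0,0,0],
    [0,0,0],
    [0,0,0],
    [0,0,0],
    [0,0,-1],
    [0,0,-2],
    [0,0,-2.5],
    [0,0,-2.5],
    [1.5,0,-1.5],
    [1.5,0,0],
    [0,0,0],
  ],
  angular=[
    [0,0,0],
    [0,0,0],
    [0,0,0],
    [0,0,0],
    [0,0,0],
    [0,0,0],
    [0,0,0],
    [0,0,0],
    [0,0,0],
    [0,0,0],
    [0,0,0],
    [0,0,0],
  ],
)

```text
clock: 21.45
position: [0.3912, -0.242, 0.0984]
ee_rot: [0.285, -3.128, -0.001]
force: [-0.2, 0.0, -1.3]
width: 0.874
gripper_force: 0.0
```

Call:
carry_out(
  claw=[0,0,0,0,0,0,0,0,0,0,0,0,0,0,0,0,0,0],
  delta_pos=[
    [0,0,0],
    [0,0,0],
    [0,0,0],
    [0,0,0],
    [0,0,0],
    [0,0,0],
    [0,0,0],
    [0,0,0],
    [0,0,0],
    [0,0,0],
    [0,0,0],
    [0,0,0],
    [0,0,0],
    [0,0,0],
    [0,0,0],
    [0,0,0],
    [0,0,0],
    [0,0,0],
  ],
  angular=[
    [0,0,0.1],
    [0,0,0.1],
    [0,0,0.1],
    [0,0,0.1],
    [0,0,0.1],
    [0,0,0.1],
    [0,0,0.1],
    [0,0,0.1],
    [0,0,0.1],
    [0,0,0.1],
    [0,0,0.1],
    [0,0,0.1],
    [0,0,0.1],
    [0,0,0.1],
    [0,0,0.1],
    [0,0,0.05],
    [0,0,0],
    [0,0,0],
  ],
  force=20,
)

```text
clock: 23.25
position: [0.3935, -0.2412, 0.0977]
ee_rot: [-1.98, -2.438, -0.001]
force: [0.3, -0.4, 0.7]
width: 0.007
gripper_force: 0.0
```

```bash
python3 - <<'E'
from h import *
p=arm.get_image("top");f=p["frame"].astype(int)
m=((f.min(2)>115)&(f.max(2)-f.min(2)<25)).astype(np.uint8)
uv=np.argwhere(m);G=np.array([at(p,(c,r),.01) for r,c in uv])-O
X=G@xf;Y=G@yv;k=(abs(Y)<.045)&(X>-.22)&(X<-.088);X,Y=X[k],Y[k]
print("n",k.sum(),"x",X.min(),X.max())
for a in np.arange(-.21,-.09,.02):
    q=(X>a)&(X<a+.02);print(round(a,2),q.sum(),Y[q].min().round(4) if q.any() else "",Y[q].max().round(4) if q.any() else "")
z=np.array([0,0,-1.]);y=xf;Rt=R.from_matrix(np.c_[np.cross(y,z),y,z])
go(O-.245*xf+[0,0,.004],Rt)
save(p,"t8.png",(340,200,460,350),4)
E
```

```text
n 773 x -0.20768710705914606 -0.09396204879097286
-0.21 102 -0.0169 0.0288
-0.19 82 -0.0049 0.0289
-0.17 126 -0.0287 0.0282
-0.15 141 -0.0286 0.0283
-0.13 157 -0.029 0.0284
-0.11 165 -0.041 0.0385
pos [ 0.3935 -0.2413  0.0978] t 23.3 F [ 0.  -0.  -0.1] w 0.002 q [ 0.32  0.34  0.14  2.12 -0.08  0.69  0.72]
trans in start tool axes cm [-0.18 -2.    9.38] | in target axes [-0.18 -1.99  9.38] rotvec [ 0.    -0.001  0.004]
```

Call:
carry_out(
  claw=[0,0,0,0,0,0,0,0,0,0,0,0,0,0,0,0],
  delta_pos=[
    [-0.18,-1,0],
    [0,-1,0],
    [0,0,2.0],
    [0,0,2.5],
    [0,0,2.5],
    [0,0,1.6],
    [0,0,0.8],
    [0,0,0],
    [0,0.5,0],
    [0,0.5,0],
    [0,0.5,0],
    [0,0.5,0],
    [0,0.5,0],
    [0,0.5,0],
    [0,0.5,0],
    [0,0.5,0],
  ],
  angular=[
    [0,0,0.004],
    [0,0,0],
    [0,0,0],
    [0,0,0],
    [0,0,0],
    [0,0,0],
    [0,0,0],
    [0,0,0],
    [0,0,0],
    [0,0,0],
    [0,0,0],
    [0,0,0],
    [0,0,0],
    [0,0,0],
    [0,0,0],
    [0,0,0],
  ],
)

```text
clock: 24.9
position: [0.4139, -0.2392, 0.0043]
ee_rot: [1.988, 2.432, 0.002]
force: [-1.1, -0.0, 2.2]
width: 0.008
gripper_force: 1.3
```

```bash
cat > m.py <<'E'
from h import *
s=arm.observe();d=s["position"]-O;print("tcp fix",d@xf,d@yv,d[2],s["force"],s["ft_torque"],s["clock"])
q=arm.get_image("side");f=q["frame"].astype(int)
m=((f.min(2)>115)&(f.max(2)-f.min(2)<25))
uv=np.argwhere(m);G=np.array([at(q,(c,r),.01) for r,c in uv])-O
X=G@xf;Y=G@yv;k=(abs(Y+.003)<.035)&(X>-.24)&(X<-.088);X,Y=X[k],Y[k]
for a in np.arange(-.035,.03,.01):
    j=(Y>a)&(Y<a+.01);print(round(a,3),j.sum(),X[j].min().round(4) if j.any() else "",X[j].max().round(4) if j.any() else "")
E
python3 m.py
```

```text
tcp fix -0.2046826485471634 -0.0002671834611641319 0.004308215594916169 [-1.09602681 -0.03846329  2.2489771 ] [-0.16179818  0.28222875 -0.03428119] 24.9
-0.035 9 -0.1872 -0.1053
-0.025 39 -0.188 -0.0942
-0.015 42 -0.1884 -0.0919
-0.005 57 -0.1896 -0.0932
0.005 39 -0.1936 -0.0922
0.015 35 -0.1943 -0.0929
0.025 6 -0.1858 -0.1537
```

Call:
carry_out(
  claw=[0,0,0,0,0,0,0,0,0,0,0,0],
  delta_pos=[
    [0,0.5,0],
    [0,0.5,0],
    [0,0.5,0],
    [0,0.5,0],
    [0,0.5,0],
    [0,0.5,0],
    [0,0.5,0],
    [0,0.5,0],
    [0,0.5,0],
    [0,0.5,0],
    [0,0.5,0],
    [0,0.5,0],
  ],
  angular=[
    [0,0,0],
    [0,0,0],
    [0,0,0],
    [0,0,0],
    [0,0,0],
    [0,0,0],
    [0,0,0],
    [0,0,0],
    [0,0,0],
    [0,0,0],
    [0,0,0],
    [0,0,0],
  ],
)

```text
clock: 26.15
position: [0.4729, -0.2272, 0.0043]
ee_rot: [1.988, 2.432, 0.002]
force: [-1.0, -0.4, 0.6]
width: 0.005
gripper_force: 0.9
```

```bash
python3 m.py
```

```text
tcp fix -0.1444928139247143 -0.0003127400841554627 0.004330544096403675 [-0.96975146 -0.36458865  0.56557268] [-0.12337141  0.24407623  0.03883095] 26.15
-0.035 3 -0.1236 -0.1053
-0.025 14 -0.1248 -0.0942
-0.015 17 -0.1259 -0.0919
-0.005 20 -0.1265 -0.0932
0.005 10 -0.1125 -0.0922
0.015 7 -0.1079 -0.0929
0.025 0
```

Call:
carry_out(
  claw=[0,0,0,0],
  delta_pos=[
    [0,0.2,0],
    [0,0.2,0],
    [0,0.2,0],
    [0,0,0],
  ],
  angular=[
    [0,0,0],
    [0,0,0],
    [0,0,0],
    [0,0,0],
  ],
)

```text
clock: 26.6
position: [0.4787, -0.226, 0.0043]
ee_rot: [1.988, 2.432, 0.002]
force: [0.1, 0.7, 0.3]
width: 0.006
gripper_force: 0.3
```

Call:
carry_out(
  claw=[0,0,0],
  delta_pos=[
    [0,0.15,0],
    [0,0.15,0],
    [0,0,0],
  ],
  angular=[
    [0,0,0],
    [0,0,0],
    [0,0,0],
  ],
)

```text
clock: 26.9
position: [0.4816, -0.2254, 0.0043]
ee_rot: [1.988, 2.432, 0.002]
force: [0.2, 0.2, 1.3]
width: 0.004
gripper_force: 0.2
```

Call:
carry_out(
  claw=[0,0,0],
  delta_pos=[
    [0,0.1,0],
    [0,0.1,0],
    [0,0,0],
  ],
  angular=[
    [0,0,0],
    [0,0,0],
    [0,0,0],
  ],
)

```text
clock: 27.2
position: [0.4835, -0.225, 0.0043]
ee_rot: [1.988, 2.432, 0.002]
force: [-0.6, -0.1, 0.4]
width: 0.005
gripper_force: 0.3
```

Call:
carry_out(
  claw=[0,0,0],
  delta_pos=[
    [0,0.1,0],
    [0,0.1,0],
    [0,0,0],
  ],
  angular=[
    [0,0,0],
    [0,0,0],
    [0,0,0],
  ],
)

```text
clock: 27.5
position: [0.4855, -0.2246, 0.0043]
ee_rot: [1.988, 2.432, 0.002]
force: [-1.0, 0.4, 0.5]
width: 0.005
gripper_force: 0.3
```

```bash
python3 m.py
```

```text
tcp fix -0.13167559555003788 -0.0003240929310246131 0.004338748332100486 [-0.98965779  0.38750596  0.54787374] [-0.12247431  0.12013211  0.04040711] 27.5
-0.035 3 -0.1083 -0.1024
-0.025 8 -0.1125 -0.103
-0.015 10 -0.1136 -0.1013
-0.005 15 -0.1148 -0.0932
0.005 8 -0.1125 -0.0945
0.015 5 -0.1079 -0.1022
0.025 0
```

Call:
carry_out(
  claw=[0,0,0],
  delta_pos=[
    [0,0.1,0],
    [0,0.1,0],
    [0,0,0],
  ],
  angular=[
    [0,0,0],
    [0,0,0],
    [0,0,0],
  ],
)

```text
clock: 27.85
position: [0.4869, -0.2243, 0.0043]
ee_rot: [-1.988, -2.432, -0.001]
force: [-1.9, 1.1, 1.1]
width: 0.005
gripper_force: 1.2
```

Call:
carry_out(
  claw=[0,0,0],
  delta_pos=[
    [0,0.1,0],
    [0,0.1,0],
    [0,0,0],
  ],
  angular=[
    [0,0,0],
    [0,0,0],
    [0,0,0],
  ],
)

```text
clock: 28.15
position: [0.4871, -0.2242, 0.0041]
ee_rot: [-1.987, -2.43, 0.001]
force: [-7.4, -1.3, 5.2]
width: 0.007
gripper_force: 4.5
```

Call:
carry_out(
  claw=[0,0,0],
  delta_pos=[
    [0,0.1,0],
    [0,0.1,0],
    [0,0,0],
  ],
  angular=[
    [0,0,0],
    [0,0,0],
    [0,0,0],
  ],
)

```text
clock: 28.45
position: [0.4873, -0.2242, 0.004]
ee_rot: [-1.987, -2.427, 0.004]
force: [-12.0, -1.9, 9.4]
width: 0.003
gripper_force: 7.9
```

Call:
carry_out(
  claw=[0,0,0,0,0,0,0,0,0,0,0,0],
  delta_pos=[
    [0,-0.5,0],
    [0,-1.0,0],
    [0,-2.0,0],
    [0,-2.5,0],
    [0,-2.5,0],
    [0,-2.5,0],
    [0,-1,-2],
    [0,0,-3],
    [0,0,-3],
    [0,0,-3],
    [0,0,0],
    [0,0,0],
  ],
  angular=[
    [0,0,0],
    [0,0,0],
    [0,0,0],
    [0,0,0],
    [0,0,0],
    [0,0,0],
    [0,0,0],
    [0,0,0],
    [0,0,0],
    [0,0,0],
    [0,0,0],
    [0,0,0],
  ],
)

```text
clock: 29.65
position: [0.3739, -0.2476, 0.1147]
ee_rot: [1.986, 2.431, 0.003]
force: [0.4, -0.5, -1.2]
width: 0.004
gripper_force: 0.0
```

```bash
python3 - <<'E'
from h import *
q=arm.get_image("side");p=arm.get_image("top")
for pic in(q,p):
    f=pic["frame"].astype(int);m=((f.min(2)>115)&(f.max(2)-f.min(2)<25))
    uv=np.argwhere(m);G=np.array([at(pic,(c,r),.01) for r,c in uv])-O
    X=G@xf;Y=G@yv;k=(abs(Y)<.026)&(X>-.24)&(X<-.088);X,Y=X[k],Y[k]
    for a in np.arange(-.025,.025,.01):
        j=(Y>a)&(Y<a+.01);print(round(a,3),j.sum(),X[j].min().round(4) if j.any() else "",X[j].max().round(4) if j.any() else "")
    for l in("jar","reed_block"):
        for d in arm.place_of(l,pic)[:2]: print(l,round(d["conf"],2),at(pic,px(d["centre"]),0)[:2])
a=cv2.resize(p["frame"][205:305,345:455,::-1],(396,360),interpolation=cv2.INTER_CUBIC)
b=cv2.resize(q["frame"][135:225,310:409,::-1],(396,360),interpolation=cv2.INTER_CUBIC)
cv2.imwrite("pics/end.png",np.hstack([a,b]))
E
```

```text
-0.025 14 -0.1189 -0.1001
-0.015 16 -0.1201 -0.1007
-0.005 19 -0.1177 -0.0932
0.005 8 -0.1125 -0.1009
0.015 6 -0.1079 -0.0999
jar 0.62 [ 0.4801471  -0.13403717]
reed_block 0.83 [ 0.55130279 -0.30992613]
-0.025 40 -0.1203 -0.0957
-0.015 39 -0.1221 -0.0987
-0.005 40 -0.1204 -0.0958
0.005 39 -0.122 -0.0977
0.015 38 -0.1207 -0.0995
jar 0.76 [ 0.47397584 -0.13683579]
reed_block 0.98 [ 0.55397104 -0.31444849]
```

View pics/end.png

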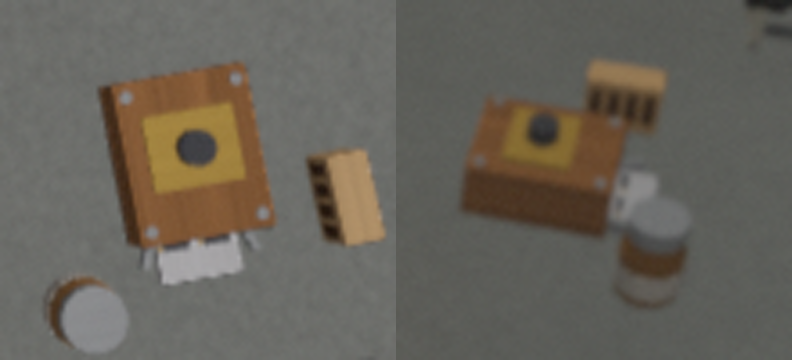

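The top and side crops show the plate in the slot with only its rear ~30 mm out, its end at about x = −0.121 in the fixture frame. The push stalled firmly there at 12 N, so it is on the stop. The jar (px 370,294) and block (px 441,260) have not moved.

```bash
python3 -c "
from cell import arm
print(arm.sign_off())"
```

```text
the job is handed in; nothing more can be done
None
```

The wide plate was drawn out of the case and slid into the fixture slot until it met the stop (about 30 mm left out); I lifted it over the jar on the way, and by the pictures the jar, block and both narrow plates stayed put; handed in at about 30 s, with no verdict shown.

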